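# Open the slide scanner's tray and latch the slide clamp

## Task

Pull the loading tray of the white slide scanner straight out by its blue grip until it reaches its stop. Then, with the tray out, swing the steel clamp bar by its red peg across the four slides until it rests fully home in the yellow catch, and let go. Leave the tray out, and do not knock over or push away the glassware and boxes standing about.

Things in the scene. Friction and masses are not known exactly. Their poses are not given: they have to be found in the camera images.
- scanner: White slide scanner, fixed. Origin: table height, middle of the lower housing's front face; x into the machine, y along the front, z up. In mm: lower housing x 0..250, y -150..150, z 0..150, with a tray slot y -100..100, z 30..122. Its head (x -40..250, y -155..155, z 150..225) overhangs the front by 40, so lean the tool 30 to 45 degrees, fingers pointing down and into the machine.
- tray (a joint): Sliding of the loading tray, in m: 0 = pushed in, grows as the tray comes out along the scanner's -x, stop at 0.130. It slides with about 2.5 N of friction and starts nearly in (0 to 0.025).
- tray_grip (a point): Grip point, 60 mm up, on the tray's blue pull grip: an upright fin in the middle of the grey tray front, 14 mm thick (scanner's y), z 36..78 mm, sticking out 45 mm; the point lies 12 mm in from its outer end, on its mid plane; axes as the scanner's. Grey front panel: 10 mm thick, 190 wide, z 30..80, its inner face 43 mm further in (+x) than this point. Tray floor at z 46.
- bar (a joint): Turn of the clamp bar about its upright hinge on the tray, in rad: 0 = closed, lying across the slides along the scanner's y with its end in the yellow catch (the hinge's stop); positive = swung open, inward, towards +x of the scanner. Starts open 0.65 to 1.0 and stays where it is left (stiff hinge, 0.05 N m).
- bar_hinge (a point): Point on the steel clamp bar's upright hinge axis, 54 mm up (bar's underside); from tray_grip 73 mm along the scanner's +x and 70 mm along its +y. It turns with the bar, which runs from here along the point's -y axis: 142 mm long, 12 wide, 8 thick (z 54..62). Closed, its end sits in the yellow catch on the tray's other side (16 mm wide, z 46..72).
- bar_peg (a point): Centre of the top of the red peg on the clamp bar, 102 mm above the table, 65 mm from the hinge axis. The peg is a 12 mm thick upright round pin, 40 mm high (z 62 to 102 mm). Four glass slides lie below, tops at 49 mm.
- flask_a: Conical glass flask with yellow tape, a funnel and a black sea urchin on it, 90 mm wide, 211 mm tall, origin centre of underside. Bystander.
- flask_b: Second such flask with an urchin. Bystander.
- flask_c: Third such flask, funnel empty, 168 mm tall. Bystander.
- beaker: Empty glass beaker, 64 mm wide, 85 mm tall, standing beside the tray's path on the scanner's +y side, origin centre of underside. Bystander.
- dish: Covered glass dish, 94 mm wide, 22 mm high, lying beside the tray's path on the scanner's -y side, origin centre of underside. Bystander.
- slide_box: Blue slide box, 90 x 170 x 34 mm, lying on top of the scanner's head, origin centre of underside. Bystander.
- tip_box: Orange pipette tip box, 75 x 110 x 56 mm, origin centre of underside. Bystander.

How it is judged:
On the way, in this order (a step that is already met when the one before it is completed fails the run):
1. the tray is out at its stop with the clamp bar still open (value of joint tray above 0.122 m and value of joint bar above 0.3 rad), for 0.2 s.
2. the clamp bar rests home in the catch, the tray still out (value of joint bar below 0.06 rad and value of joint tray above 0.118 m), for 0.2 s.
At the end, for the whole second after the job is handed in: The tray stands out within 12 mm of its stop, the clamp bar is closed to within 0.06 rad of its stop in the catch (8 mm at its end), both are at rest, and no bystander was tipped over or shifted by more than 40 mm (all of step 2 and velocity of joint bar between -0.05 and 0.05 rad/s and velocity of joint tray between -0.01 and 0.01 m/s); the robot touches nothing.
It fails at once if a bystander is pushed more than 40 mm from its place (distance of any of flask_a, flask_b, flask_c, beaker, dish, slide_box, tip_box from where it was at the start of the episode above 0.04 m).
It fails at once if a flask or the beaker is knocked over (angle between any of flask_a, flask_b, flask_c, beaker's own z axis and vertical above 0.5 rad).
It also fails if it takes over 48 s, if anything falls off the work surface, if the arm or the gripper's body presses on something with over 40 N, if the wrist force passes 120 N, or if a joint passes its speed limit or range.

## Robot

A 6-joint arm with a two-finger parallel gripper is mounted at the origin on the work surface. World frame = base frame: x ahead of the robot, y to its left, z up, the work surface at z = 0. Lengths are in m, angles in rad, forces in N, time in s.
With the tool pointing down it reaches from about 0.3 to 0.875 m from the base axis. Payload 6.4 kg.
Tool frame: the origin (TCP) lies midway between the tips of the shut fingers; the grasp point (between the pads) lies 19 mm behind it; z points along the fingers, y is the line along which they close (so a half turn about z gives the same grasp; the last joint's range is limited). The gripper opens to 85 mm and grips with 20 to 120 N. Pads are 22 mm wide; open, the fingers measure 114 mm over their backs; the gripper's body (76 mm by 85 mm) begins 54 mm behind the grasp point. The pads swing forward as they close: fully open they stand 13 mm farther back than shut.
Start: joints at [-1.369, 0.181, 1.607, -0, 1.354, -0.206], TCP at [0.228, -0.528, 0.231] pointing down, gripper open.
Joint ranges: [-2.99, 2.99], [-0.89, 2.07], [0.3, 2.58], [-1.14, 4.28], [0, 2.63], [-3.12, 3.12]. Speed limits (rad/s): [2.57, 2.57, 3.01, 3.14, 3.14, 3.14].

## Interface

Orientations are given as a unit quaternion [w, x, y, z].
In Python, from bench import * gives the robot as it stands.
- The arm moves only by the tool play_rows, never from a script. Its argument "plan" is a list of rows, each a list of 3 entries, a list of its own where there are three numbers: the finger opening in mm, from 0 to 85.4, then the shift along the tool's x, y, z normalised to -1 to 1, where 1 is 40 cm, then the turn about the tool's z normalised to -1 to 1, where 1 is pi rad. A call has 1 to 10 rows; each row is the pose to reach, as a shift and turn from the pose commanded when the call began, along the tool's axes at that moment, turning the shorter way round; what a row does not reach only later rows make up. A row lasts 1/10 s, in which the tool goes at most 50 mm and 8.59 degrees, less where a joint would pass 70% of its speed; a pose out of reach is approached as far as the arm can. A call with a number of a shift or a turn outside -1 to 1 is refused whole. A call with a gripper value outside its range is refused whole. The fingers move at their own pace and stop on an object; the grip force is fixed at half the most. Time passes only in rows, so rows that repeat a pose let the fingers close. It gives the time, the measured TCP pose, the force, the opening and the grip force at its end, in the units of the state.
- get_obs(): the state, without advancing time (a new reading comes with each control period).
- camera(name): name is "scene" or "top"; returns a dict with "image" (480x640x3 uint8, red, green, blue), "range_z" (480x640 float32, m along the optical axis (not along the pixel's ray), 0 where there is no reading), "intrinsics" (3x3 intrinsics, pixels), "rvec" (rotation vector, rad) and "tvec" (3), from world to camera coordinates, as OpenCV has them. Camera axes: x right, y down, z forward; pixel columns grow to the right and rows downward; lengths in m; the calibration is good to about 2 mm. A picture is of the moment at which its call begins.
- hand_in(): hands the job in; it is judged then, once.
Trained networks look in a picture, given as the dict that the camera call returned (one of the last four; its "shot" number tells which), for a name from the list of things; names that differ only in an ending like _2 or _b are one class to them, and where a whole thing is asked for, a point or a joint stands for the part that bears it (a point fixed in the world has none). Each returns a list of dicts, best first, with "conf" (0 to 1); they miss things now and then, are a little off and sometimes report something else, mostly with a low value. They report only what shows in the picture. A call takes as long as a camera call.
- search_frame(picture, label): "rect" ([centre column, centre row, width, height] in pixels, round what is visible of it).
- masks_of(picture, label): "mask" (480x640 bool, what is visible of it) and "rect" ([centre column, centre row, width, height] in pixels, round what is visible of it).
The state is a dict: "time_s": time; "q": joint angles; "dq": joint speeds; "joint_efforts": joint torques, N m; "eef_pos": TCP position; "eef_rot": TCP orientation; "wrist_force": force on the tool from outside, world axes, zero at the start; "torque": the same for the moment, N m; "opening": opening from 0.0 (shut) to 1.0 (fully open); "grasp_force": force on a finger pad.
Only numpy, scipy, OpenCV 4.12 (cv2) and the standard library are available. Lean on these libraries where they do the work, as an engineer would, in place of code of your own. Each camera call takes 0.05 s, during which the arm holds its last target. There are 200 camera calls.

## Working session

There is one attempt and no reset: what is moved stays moved. The work goes in short steps, Python scripts to look and compute and a tool call to move; the robot and the scene stay as the last step left them, time stands still between calls to the robot, and variables do not carry over. Pictures are saved under pics/ and viewed, at most 10 in all, crops included, and the job is handed in when it is done.

Besides the shell and the picture viewer there is one more tool, called after ">>>" as name(argument=value, ...), one argument or row to a line, values as JSON. play_rows: Moves the arm, as the interface text tells. Its arguments: {"type":"object","properties":{"plan":{"type":"array","items":{"type":"array"}}},"required":["plan"]}

```bash
mkdir -p pics; ls
cat > h.py <<'E'
from bench import *
import numpy as np, cv2
from scipy.spatial.transform import Rotation as R
def cloud(p):
    z=p["range_z"];K=np.array(p["intrinsics"]);v,u=np.mgrid[:480,:640]
    c=np.stack([(u-K[0,2])/K[0,0]*z,(v-K[1,2])/K[1,1]*z,z],-1)
    Rm=cv2.Rodrigues(np.array(p["rvec"],float))[0]
    w=(c-np.array(p["tvec"]).ravel())@Rm
    w[z<=0]=np.nan
    return w
def save(p,n): cv2.imwrite("pics/"+n,np.ascontiguousarray(p["image"][...,::-1]))
E
python3 - <<'E'
from h import *
np.set_printoptions(precision=3,suppress=True)
o=get_obs();print(o)
ims=[]
for c in("scene","top"):
    p=camera(c);save(p,c+"0.png");w=cloud(p);np.save(c+"_w.npy",w);np.save(c+"_i.npy",p["image"])
    for l in("scanner","tray_grip","bar_peg","bar","beaker","dish","flask_a","tip_box","slide_box"):
        for m in masks_of(p,l)[:3]:
            if m["conf"]<.3: continue
            q=w[m["mask"]];q=q[~np.isnan(q[:,0])]
            print(c,l,round(m["conf"],2),np.array(m["rect"]),len(q),np.median(q,0) if len(q) else'', np.percentile(q,[3,97],axis=0).ravel() if len(q) else '')
E
```

```text
pics
{'time_s': 0.0, 'q': array([-1.369,  0.182,  1.608,  0.   ,  1.354, -0.206]), 'dq': array([-0.   ,  0.002, -0.   , -0.002,  0.   , -0.   ]), 'joint_efforts': array([  0.001, -44.486, -35.134,  -0.   ,   0.009,   0.   ]), 'eef_pos': array([ 0.228, -0.527,  0.23 ]), 'eef_rot': array([-0.001,  0.979,  0.202,  0.   ]), 'wrist_force': array([-0.551, -0.683,  0.618]), 'torque': array([-0.001, -0.02 , -0.006]), 'grasp_force': 0.0, 'opening': 0.9966549520843242}
scene scanner 0.8 [294.9 364.6 192.7 187.1] 18676 [ 0.663 -0.186  0.225] [ 0.523 -0.355  0.221  0.831 -0.059  0.229]
scene beaker 0.62 [397.9 328.6  26.4  33.1] 591 [0.812 0.005 0.038] [ 0.787 -0.037  0.001  0.835  0.021  0.088]
scene dish 0.68 [233.1 270.9  37.3  36.5] 974 [ 0.402 -0.113  0.022] [ 0.364 -0.15   0.017  0.437 -0.071  0.027]
scene flask_a 0.92 [445.2 164.2  44.4  57.2] 1469 [0.688 0.391 0.085] [0.652 0.369 0.011 0.719 0.422 0.194]
scene flask_a 0.58 [440.8 216.2  51.5  54.7] 1575 [0.754 0.262 0.083] [0.717 0.236 0.006 0.789 0.303 0.171]
scene tip_box 0.88 [316.2 146.3  48.2  46.8] 1438 [0.386 0.276 0.05 ] [0.343 0
[... 563 characters left out ...]
 [ 0.366 -0.152  0.014  0.447 -0.07   0.029]
top flask_a 0.84 [233.9 181.1  41.5  44.1] 1186 [0.746 0.269 0.083] [0.717 0.237 0.004 0.788 0.306 0.173]
top flask_a 0.68 [183.7 205.3  46.2  42.2] 1201 [0.678 0.395 0.085] [0.65  0.368 0.008 0.719 0.436 0.196]
top flask_a 0.66 [193.8 254.1  41.3  35.1] 1171 [0.548 0.357 0.089] [0.516 0.331 0.004 0.589 0.4   0.196]
top tip_box 0.79 [226.4 321.6  49.2  28.1] 1250 [0.38  0.283 0.051] [0.346 0.231 0.021 0.416 0.337 0.06 ]
top tip_box 0.62 [444.8 186.4  61.8  78.7] 2917 [ 0.708 -0.249  0.26 ] [ 0.631 -0.309  0.237  0.787 -0.192  0.265]
top slide_box 0.75 [443.9 187.   63.4  80.4] 2941 [ 0.709 -0.249  0.26 ] [ 0.631 -0.308  0.235  0.788 -0.191  0.265]
```

Run:
```python
import cv2,numpy as np
a=cv2.imread("pics/scene0.png");b=cv2.imread("pics/top0.png")
a=cv2.resize(a[220:420,180:440],None,fx=2.4,fy=2.4,interpolation=2)[:, :400*2]
b=cv2.resize(b,(0,0),fx=1,fy=1)
b=cv2.resize(b[120:340,280:520],None,fx=2.5,fy=2.5)
cv2.imwrite("pics/s0c.png",a);cv2.imwrite("pics/t0c.png",b)
```

```text
(no output)
```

View pics/s0c.png

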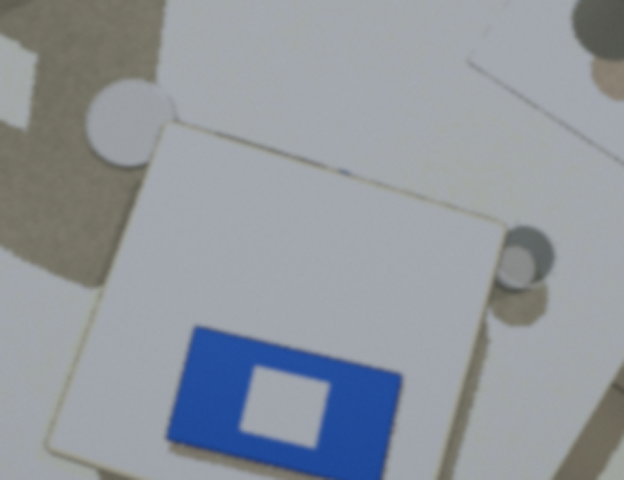

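View pics/t0c.png

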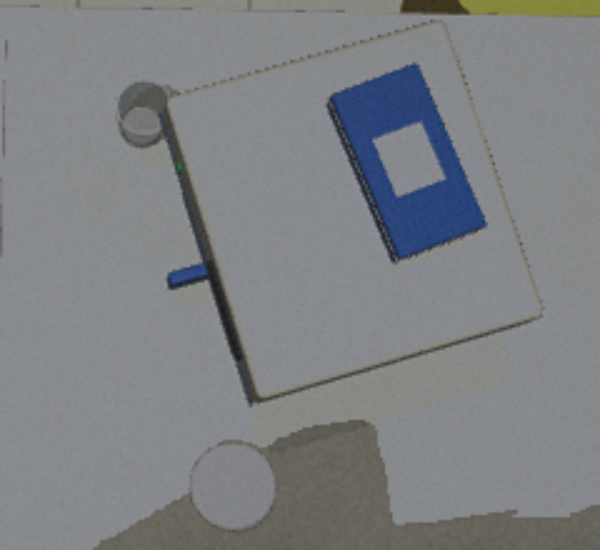

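The top view shows the scanner front facing world +y. The blue fin sticks out at about top pixel (355,230), the beaker is at the far front corner and the dish at the near one. The moves cannot tilt the tool, so I'll work with it vertical and stay clear of the overhang. Next I'll fit the scanner pose.

```bash
cat >> h.py <<'E'
def fitscanner(ws):
    P=np.concatenate([w[(abs(w[...,2]-.225)<.008)&(w[...,0]>.4)] for w in ws])[:,:2]
    im=np.zeros((700,700),np.uint8); ij=((P-[.4,-.5])*1000).astype(int); ok=((ij>=0)&(ij<700)).all(1)
    im[ij[ok,1],ij[ok,0]]=255
    im=cv2.morphologyEx(im,cv2.MORPH_CLOSE,np.ones((9,9)));im=cv2.morphologyEx(im,cv2.MORPH_OPEN,np.ones((25,25)))
    c=max(cv2.findContours(im,0,2)[0],key=cv2.contourArea)
    return cv2.minAreaRect(c)
E
python3 - <<'E'
from h import *
np.set_printoptions(precision=4,suppress=True)
for n in("scene","top"):
    w=np.load(n+"_w.npy");i=np.load(n+"_i.npy").astype(int)
    (c,s,a)=fitscanner([w]); c=np.array(c)/1000+[.4,-.5]; print(n,c,s,a)
    # axes: x into machine ~ -y
    best=min([a+90*k for k in range(4)],key=lambda t:abs((t+90+180)%360-180)); t=np.radians(best)
    ex=np.array([np.cos(t),np.sin(t)]);ey=np.array([-ex[1],ex[0]])
    o=c-ex*.105; print("yaw",best,"origin",o)
    b=(i[...,2]-i[...,0]>60)&(w[...,2]<.12)&(w[...,2]>.03)
    q=w[b]; l=np.c_[(q[:,:2]-o)@ex,(q[:,:2]-o)@ey,q[:,2]]
    if len(l): print("fin local",len(l),np.percentile(l,[0,5,50,95,100],axis=0)*1000)
    # other things in local frame
E
```

```text
scene [ 0.6735 -0.2059] (310.14361572265625, 290.2323913574219) 17.330883026123047
yaw 287.33088302612305 origin [ 0.6423 -0.1056]
fin local 3 [[-738.019   317.7018   39.5503]
 [-737.8213  317.7028   40.0832]
 [-736.0421  317.712    44.8799]
 [-735.9423  318.5021   46.0489]
 [-735.9312  318.5899   46.1787]]
top [ 0.6742 -0.2063] (310.23797607421875, 290.1986999511719) 17.17182159423828
yaw 287.1718215942383 origin [ 0.6432 -0.106 ]
fin local 1756 [[-70.9402 -63.9449  43.4074]
 [527.7097 -48.7336  48.8549]
 [620.6586   1.9037  54.3919]
 [747.1284  52.265   62.0283]
 [773.9876  77.6529  87.4805]]
```

```bash
cat >> h.py <<'E'
YAW=np.radians(287.25);EX=np.array([np.cos(YAW),np.sin(YAW)]);EY=np.array([-EX[1],EX[0]]);O=np.array([.6428,-.1058])
def loc(w): return np.stack([(w[...,:2]-O)@EX,(w[...,:2]-O)@EY,w[...,2]],-1)*1000
def wor(x,y): return O+EX*x/1000+EY*y/1000
E
python3 - <<'E'
from h import *
np.set_printoptions(precision=4,suppress=True)
w=np.load("top_w.npy");i=np.load("top_i.npy").astype(int)
l=loc(w)
b=(i[...,2]-i[...,0]>40)&(abs(l[...,1])<60)&(l[...,0]<20)&(l[...,0]>-150)
q=l[b];q=q[np.argsort(q[:,0])];print(len(q),q[:8],np.percentile(q[q[:,2]>70],[0,5,50,95,100],axis=0), i[b][:3])
for n,x,y in(("beaker",.812,0),("dish",.404,-.111)): print(n,loc(np.array([x,y,0.])))
o=get_obs();T=R.from_quat(np.roll(o["eef_rot"],-1)).as_matrix();print(T,loc(o["eef_pos"]))
# tool x,y direction angles relative to scanner x
print("angle tool y vs EX",np.degrees(np.arctan2(T[1,1],T[0,1]))-287.25)
E
```

```text
72 [[-70.6057  -1.3509  79.9001]
 [-69.8332   1.2097  79.9774]
 [-69.0261  -4.912   81.7695]
 [-68.8431   4.064   77.8855]
 [-68.179   -2.2581  81.0994]
 [-67.8766   6.8914  76.0535]
 [-66.6161   1.3348  73.3757]
 [-66.4582   3.0916  79.529 ]] [[-70.6057  -9.4429  72.8747]
 [-68.5111  -4.9743  73.7706]
 [-51.1803   0.6687  78.4866]
 [-33.3624   6.9449  83.6701]
 [-31.2981   7.2261 158.4404]] [[ 39  56  99]
 [ 39  62 115]
 [ 34  60 108]]
beaker [-50.8663 192.9635   0.    ]
dish [ -65.848  -229.6008    0.    ]
[[ 0.918   0.3966 -0.    ]
 [ 0.3966 -0.918   0.    ]
 [-0.     -0.     -1.    ]] [ 280.0778 -521.2551  231.2829]
angle tool y vs EX -353.8855301418433
```

>>> play_rows(
  plan=[
    [85,[0,0,-0.375],-0.2],
    [85,[0,0,-0.375],-0.466],
    [85,[0,0,-0.375],-0.466],
    [85,[0.7,-0.414,-0.375],-0.466],
    [85,[0.7,-0.414,-0.375],-0.466],
    [85,[0.7,-0.414,-0.375],-0.466],
    [85,[0.7,-0.414,-0.375],-0.466],
    [85,[0.7,-0.414,-0.375],-0.466],
    [85,[0.7,-0.414,-0.375],-0.466],
    [85,[0.7,-0.414,-0.375],-0.466],
  ],
)

```text
time_s: 2.0
eef_pos: [0.421, -0.2616, 0.3817]
eef_rot: [0.0, 0.59, 0.808, 0.0]
wrist_force: [0.1, -1.2, -0.5]
opening: 0.997
grasp_force: 0.0
```

```bash
cat > st.py <<'E'
from h import *
np.set_printoptions(precision=3,suppress=True)
def st():
    o=get_obs();T=R.from_quat(np.roll(o["eef_rot"],-1)).as_matrix()
    print("t",o["time_s"],"loc",loc(o["eef_pos"]),"xdir",np.degrees(np.arctan2(T[1,0],T[0,0]))-107.25,"tilt",T[2,2],"F",o["wrist_force"],"loc F",o["wrist_force"][:2]@EX,o["wrist_force"][:2]@EY,"open",o["opening"],o["grasp_force"],"q",o["q"])
    return o,T
if __name__=="__main__": st()
E
python3 st.py
```

```text
t 2.0 loc [  83.035 -258.03   381.721] xdir 0.4871480840135547 tilt -0.9999992706859918 F [ 0.115 -1.226 -0.538] loc F 1.205276656346324 -0.25434665931755324 open 0.9972131211468046 0.0 q [-0.797 -0.087  1.588  0.001  1.64  -1.106]
```

>>> play_rows(
  plan=[
    [85,[0.4825,0.6475,0],0.003],
    [85,[0.4825,0.6475,0],0.003],
    [85,[0.4825,0.6475,0],0.003],
    [85,[0.4825,0.6475,0],0.003],
    [85,[0.4825,0.6475,0],0.003],
    [85,[0.4825,0.6475,0],0.003],
    [85,[0.4825,0.6475,0.2],0.003],
    [85,[0.4825,0.6475,0.5],0.003],
    [85,[0.4825,0.6475,0.5],0.003],
    [85,[0.4825,0.6475,0.5],0.003],
  ],
)

```text
time_s: 3.0
eef_pos: [0.6094, -0.0033, 0.1817]
eef_rot: [0.0, 0.597, 0.803, 0.0]
wrist_force: [0.3, -0.3, 0.5]
opening: 0.998
grasp_force: 0.0
```

Run:
```python
from st import *
st()
p=camera("scene");save(p,"s1.png");np.save("s1_w.npy",cloud(p))
p=camera("top");save(p,"t1.png")
a=cv2.imread("pics/s1.png")[180:420,160:460];b=cv2.imread("pics/t1.png")[120:340,260:500]
cv2.imwrite("pics/c1.png",np.hstack([cv2.resize(a,(400,320)),cv2.resize(b,(400,320))]))
```

```text
t 3.0 loc [-107.828   -1.447  181.745] xdir -0.5036433085586509 tilt -0.9999998303775866 F [ 0.342 -0.288  0.522] loc F 0.37593253509569496 0.24106749416141943 open 0.998331669507037 0.0 q [-0.2    0.302  1.564 -0.     1.276 -0.492]
```

View pics/c1.png

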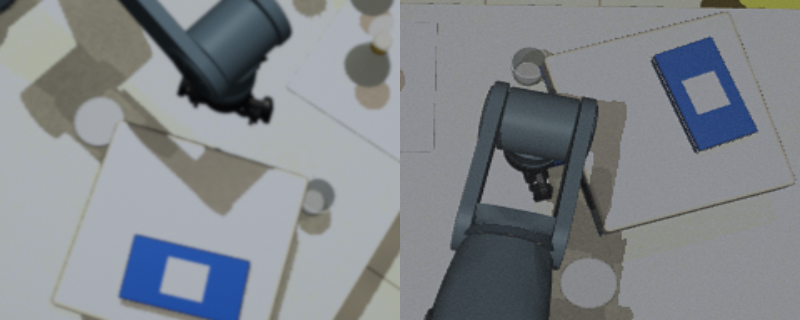

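Run:
```python
from st import *
l=loc(np.load("s1_w.npy"))
m=(l[...,0]<40)&(l[...,0]>-260)&(abs(l[...,1])<120)&(l[...,2]>190)
q=l[m]
for z0 in range(190,560,20):
    s=q[(q[:,2]>=z0)&(q[:,2]<z0+20)]
    s=s[(s[:,2]>232)|(s[:,0]<-45)]
    if len(s)>5: print(z0-182,len(s),"x",s[:,0].min(),s[:,0].max(),"y",s[:,1].min(),s[:,1].max())
```

```text
8 18 x -104.99202552215962 -96.2586378528339 y -58.009758925336044 51.07056762147868
28 24 x -116.09350037117429 -96.08581978912814 y -56.83887927897714 53.0965979423331
48 122 x -115.23418700349775 -92.46283750542436 y -76.25706919843526 71.19603656271535
68 153 x -123.79423161847491 -89.34767119796176 y -75.55321231559212 71.36092315176934
88 98 x -118.49830139360698 -90.08488455209708 y -72.71696962351015 68.46093827126394
108 199 x -119.04585930455275 -93.2730712165932 y -70.69570270479187 66.06279429216808
128 88 x -110.89555086930002 -69.73255071644412 y -32.99667228444262 34.949452759345284
148 98 x -108.08388481555468 -69.77591506182961 y -29.34336184428307 34.837301738946884
168 57 x -97.74937221720543 -69.67803562974993 y -16.536932820547396 33.432995265376256
188 79 x -110.27692402147652 -68.04283151920761 y 0.10712299253531957 37.03005788447486
208 93 x -118.55289780383758 -68.92284110630001 y 6.764293747581809 36.65685980176702
228 73 x -129.88633228087505 -72.20198437640025 y 10.930476796863834 44.08105468493781
248 33 x -120.43816766569302 -73.51203160530912 y 13.51243711106645 39.396483478840075
268 91 x -110.04331337935577 -40.58905693264763 y -66.26961607058676 38.00565776338319
288 178 x -193.55512418119014 -35.64849585391807 y -115.48476230050146 54.97243457533834
308 622 x -216.9415822800086 -33.576823300223566 y -119.93724327877396 65.1395851308133
328 1434 x -215.6881827606415 -34.41136569251027 y -119.94890208162893 64.29131970507953
348 3405 x -211.88219533737927 -38.49600812746212 y -119.83015290147667 56.03456703706154
368 1499 x -217.3996615126876 -56.1023256791601 y -119.7457799055167 23.648703258014695
```

>>> play_rows(
  plan=[
    [85,[0,0.006,0.12],-0.003],
    [85,[0,0.006,0.24],-0.003],
    [85,[0,0.006,0.345],-0.003],
    [85,[-0.03,0.006,0.345],-0.003],
    [85,[-0.06,0.006,0.345],-0.003],
    [85,[-0.06,0.006,0.345],-0.003],
  ],
)

```text
time_s: 3.7
eef_pos: [0.6227, -0.0291, 0.0502]
eef_rot: [0.004, 0.594, 0.805, 0.001]
wrist_force: [0.4, -0.5, -0.1]
opening: 0.995
grasp_force: 0.0
```

```bash
python3 st.py
```

```text
t 3.7 loc [-79.16    3.549  50.159] xdir -0.11562083392163913 tilt -0.999970229608698 F [ 0.409 -0.453 -0.058] loc F 0.5534328463792132 0.256028973616098 open 0.9945276053667337 0.0 q [-0.237  0.491  1.602 -0.001  1.041 -0.535]
```

>>> play_rows(
  plan=[
    [85,[0,-0.005,0],0],
    [85,[0,-0.005,0],0],
  ],
)

```text
time_s: 3.9
eef_pos: [0.618, -0.0271, 0.0479]
eef_rot: [0.001, 0.593, 0.805, 0.001]
wrist_force: [-1.0, 0.3, -0.6]
opening: 0.996
grasp_force: 0.0
```

```bash
python3 st.py
```

```text
t 3.9 loc [-82.505  -0.378  47.892] xdir -0.026122646443880626 tilt -0.9999945257848393 F [-0.954  0.34  -0.574] loc F -0.6072477071796143 -0.8099371776873922 open 0.9958556110247422 0.0 q [-0.236  0.488  1.613  0.     1.038 -0.536]
```

>>> play_rows(
  plan=[
    [85,[-0.009,0.003,0.01],0],
    [85,[-0.009,0.003,0.01],0],
    [85,[-0.009,0.003,0.01],0],
  ],
)

```text
time_s: 4.2
eef_pos: [0.6188, -0.0296, 0.0414]
eef_rot: [-0.0, 0.593, 0.805, -0.0]
wrist_force: [0.1, -0.2, 0.1]
opening: 0.992
grasp_force: 0.0
```

```bash
python3 st.py
```

```text
t 4.2 loc [-79.863  -0.286  41.375] xdir 0.0034775352051781283 tilt -0.9999999195329407 F [ 0.146 -0.172  0.108] loc F 0.2077713467416164 0.08859685587986232 open 0.9921510348554642 0.0 q [-0.239  0.501  1.608  0.     1.032 -0.54 ]
```

>>> play_rows(
  plan=[
    [10,[-0.003,0.002,0],0],
    [10,[-0.003,0.002,0],0],
    [10,[-0.003,0.002,0],0],
    [10,[-0.003,0.002,0],0],
    [10,[-0.003,0.002,0],0],
    [10,[-0.003,0.002,0],0],
    [10,[-0.003,0.002,0],0],
    [10,[-0.003,0.002,0],0],
  ],
)

```text
time_s: 5.0
eef_pos: [0.6203, -0.0306, 0.0416]
eef_rot: [0.0, 0.593, 0.805, 0.0]
wrist_force: [2.1, 0.6, -0.7]
opening: 0.147
grasp_force: 58.5
```

```bash
python3 st.py
```

```text
t 5.0 loc [-78.485   0.854  41.64 ] xdir -0.003571866998882456 tilt -0.9999998474058098 F [ 2.083  0.563 -0.703] loc F 0.08001182693497788 2.1566780231911356 open 0.14693289997065762 58.524128794670105 q [-0.24   0.503  1.605  0.     1.033 -0.541]
```

>>> play_rows(
  plan=[
    [10,[0.01,0,0],0],
    [10,[0.02,0,0],0],
    [10,[0.035,0,0],0],
    [10,[0.05,0,0],0],
    [10,[0.065,0,0],0],
    [10,[0.08,0,0],0],
    [10,[0.09,0,0],0],
    [10,[0.1,0,0],0],
    [10,[0.1,0,0],0],
    [10,[0.1,0,0],0],
  ],
)

```text
time_s: 6.0
eef_pos: [0.6081, 0.0085, 0.0417]
eef_rot: [-0.0, 0.593, 0.805, 0.0]
wrist_force: [2.3, 2.7, 1.2]
opening: 0.151
grasp_force: 59.1
```

```bash
python3 st.py
```

```text
t 6.0 loc [-119.428    0.768   41.657] xdir 0.006058511901372299 tilt -0.9999991623664697 F [2.344 2.655 1.197] loc F -1.84072826750755 3.026233143642889 open 0.1507067903533941 59.144867062568665 q [-0.182  0.48   1.64   0.001  1.022 -0.484]
```

>>> play_rows(
  plan=[
    [40,[0,0,0],0],
    [40,[0,0,0],0],
    [40,[0,0,0],0],
    [40,[-0.025,0.001,0],0],
    [40,[-0.045,0.001,0],0],
    [40,[-0.045,0.001,0],0],
    [10,[-0.045,0.001,0],0],
    [10,[-0.045,0.001,0],0],
    [10,[-0.045,0.001,0],0],
    [10,[-0.045,0.001,0],0],
  ],
)

```text
time_s: 7.0
eef_pos: [0.6138, -0.0097, 0.0416]
eef_rot: [0.0, 0.593, 0.805, -0.0]
wrist_force: [-2.0, -3.5, 1.3]
opening: 0.153
grasp_force: 59.9
```

>>> play_rows(
  plan=[
    [10,[0.02,0,0],0],
    [10,[0.04,0,0],0],
    [10,[0.06,0,0],0],
    [10,[0.08,0,0],0],
    [10,[0.1,0,0],0],
    [10,[0.12,0,0],0],
    [10,[0.14,0,0],0],
    [10,[0.15,0,0],0],
    [10,[0.15,0,0],0],
  ],
)

```text
time_s: 7.9
eef_pos: [0.5954, 0.0492, 0.0415]
eef_rot: [-0.001, 0.593, 0.805, 0.0]
wrist_force: [-5.3, 0.5, 5.5]
opening: 0.151
grasp_force: 60.6
```

```bash
python3 st.py
```

```text
t 7.9 loc [-162.074    0.681   41.525] xdir 0.04044898196693225 tilt -0.9999985267246323 F [-5.338  0.47   5.535] loc F -2.0313284792231316 -4.958255777538287 open 0.15146698733811775 60.60882031917572 q [-0.117  0.462  1.668  0.001  1.013 -0.419]
```

>>> play_rows(
  plan=[
    [10,[0.01,0,0],0],
    [10,[0.02,0,0],0],
    [10,[0.03,0,0],0],
    [10,[0.03,0,0],0],
  ],
)

```text
time_s: 8.3
eef_pos: [0.5924, 0.0589, 0.0415]
eef_rot: [0.0, 0.593, 0.805, -0.001]
wrist_force: [-3.5, -4.8, 2.3]
opening: 0.153
grasp_force: 60.5
```

```bash
python3 st.py
```

```text
t 8.3 loc [-172.199    0.681   41.519] xdir 0.015192293758133246 tilt -0.9999994663669369 F [-3.51  -4.832  2.349] loc F 3.573822275564792 -4.7849205962633645 open 0.1527323542253433 60.46416521072388 q [-0.1    0.458  1.674 -0.001  1.01  -0.4  ]
```

>>> play_rows(
  plan=[
    [10,[0.005,0,0],0],
    [10,[0.01,0,0],0],
    [10,[0.015,0,0],0],
    [10,[0.015,0,0],0],
  ],
)

```text
time_s: 8.7
eef_pos: [0.5924, 0.0589, 0.0416]
eef_rot: [0.003, 0.593, 0.805, -0.003]
wrist_force: [1.3, -26.3, -3.0]
opening: 0.158
grasp_force: 59.4
```

```bash
python3 st.py
```

```text
t 8.7 loc [-172.203    0.733   41.555] xdir -0.021235396803504614 tilt -0.9999619366713595 F [  1.272 -26.339  -2.968] loc F 25.531437190164265 -6.5960630611440685 open 0.15758713815477282 59.428778886795044 q [-0.096  0.456  1.676 -0.01   1.006 -0.391]
```

>>> play_rows(
  plan=[
    [10,[-0.015,0,0],0],
    [10,[-0.015,0,0],0],
    [60,[-0.015,0,0],0],
    [60,[-0.015,0,0],0],
    [60,[-0.015,0,0],0],
    [60,[-0.015,0,-0.12],0],
    [60,[-0.015,0,-0.24],0],
    [60,[0.1,0,-0.36],0],
    [60,[0.22,0,-0.45],0],
    [60,[0.3,0,-0.5],0],
  ],
)

```text
time_s: 9.7
eef_pos: [0.5587, 0.1699, 0.2358]
eef_rot: [0.001, 0.594, 0.805, 0.001]
wrist_force: [0.6, -0.4, -0.5]
opening: 0.702
grasp_force: 0.0
```

Run:
```python
from st import *
st()
for c in("scene","top"):
    p=camera(c);save(p,c+"2.png");w=cloud(p);l=loc(w);np.save(c+"2_l.npy",l);np.save(c+"2_i.npy",p["image"])
    for n in("bar","bar_peg","tray_grip","bar_hinge"):
        for m in masks_of(p,n)[:2]:
            q=l[m["mask"]];q=q[~np.isnan(q[:,0])]
            if len(q): print(c,n,round(m["conf"],2),np.array(m["rect"]),len(q),np.median(q,0),np.percentile(q,[3,97],axis=0).ravel())
    i=p["image"].astype(int);b=(i[...,0]-i[...,1]>60)&(i[...,0]-i[...,2]>60)&(l[...,0]<0)&(l[...,0]>-200)&(abs(l[...,1])<100)
    if b.sum(): print(c,"red",b.sum(),np.nanmedian(l[b],0),l[b][l[b][:,2]>97].mean(0))
a=cv2.imread("pics/scene2.png")[180:420,160:460];b=cv2.imread("pics/top2.png")[150:310,290:450]
cv2.imwrite("pics/c2.png",np.hstack([cv2.resize(a,(350,400)),cv2.resize(b,(400,400))]))
```

```text
t 9.7 loc [-288.193    1.45   235.772] xdir -0.06684447757749012 tilt -0.9999970241609731 F [ 0.634 -0.357 -0.519] loc F 0.5291736939156715 0.49958820002966736 open 0.7019460784403622 0.0 q [ 0.092  0.195  1.581  0.001  1.363 -0.208]
scene bar 0.55 [353.2 293.3  12.6  13.4] 109 [-93.801  64.831  65.366] [-108.714   50.877   58.535  -76.305   77.895   73.892]
scene tray_grip 0.7 [328.9 275.9  80.2  54.2] 2264 [-115.476    1.222   50.76 ] [-162.339  -82.097   41.666  -78.406   82.864   82.982]
scene bar_hinge 0.48 [348.6 295.3  14.2   9.8] 117 [-93.064  64.466  64.812] [-107.764   49.754   48.379  -76.397   78.173   73.741]
top bar 0.63 [343.9 215.4  33.9  18.5] 211 [-66.546  45.868  63.803] [-103.481   19.929   47.073  -33.51    75.584  103.495]
top bar_peg 0.56 [343.9 216.1  31.9  15.1] 135 [-59.525  41.106  64.654] [-102.636   18.693   56.111  -31.725   74.91   104.215]
top tray_grip 0.89 [338.8 237.9  68.2  72. ] 2833 [-87.063   0.574  50.283] [-155.642  -80.705   38.131  -31.153   83.043   83.847]
top tray_grip 0.68 [190.1 255.8  38.3  37.8] 1077 [-471.43    46.77   166.425] [-510.231   17.454   11.4   -446.516   86.668  196.399]
top red 42 [-70.652  13.447  51.54 ] [-46.957  32.075 102.759]
```

View pics/c2.png

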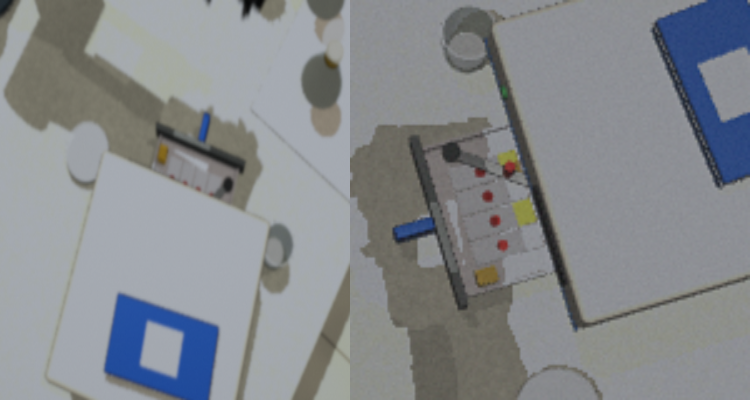

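The tray is out at its stop. The hinge cap is at top crop (452,152) and the red peg at (510,168), with the bar slanting inward under the head. I'll check the tray rim and hinge cap sizes before choosing where the finger goes.

Run:
```python
from st import *
for c in("scene","top"):
    l=np.load(c+"2_l.npy");i=np.load(c+"2_i.npy").astype(int)
    def s(x0,x1,y0,y1,z0=0,z1=145): return (l[...,0]>x0)&(l[...,0]<x1)&(l[...,1]>y0)&(l[...,1]<y1)&(l[...,2]>z0)&(l[...,2]<z1)
    print(c,"rim profile y:maxz",[(y,round(float(np.nanpercentile(l[s(-85,-45,y,y+4)][:,2],90)),1)) for y in range(64,108,4) if s(-85,-45,y,y+4).sum()>2])
    q=l[s(-125,-82,50,100,66,90)];print("cap",len(q),q.min(0) if len(q) else'',q.max(0) if len(q) else '',np.median(q,0) if len(q) else '')
    q=l[s(-125,-75,-90,-50,54,90)];print("catch",len(q),np.percentile(q,[5,95],axis=0).ravel() if len(q) else'')
    q=l[s(-160,-120,-20,20,60,90)];print("panel/fin",np.percentile(q,[2,98],axis=0).ravel() if len(q) else '')
```

```text
scene rim profile y:maxz [(64, 51.4), (68, 49.2), (72, 51.4), (76, 49.7), (80, 57.7)]
cap 47 [-110.424   59.664   66.194] [-85.417  78.976  74.868] [-100.391   69.53    68.736]
catch 100 [-115.043  -84.665   54.818  -84.329  -62.879   76.047]
panel/fin [-158.872  -18.745   61.227 -129.218   18.663   84.345]
top rim profile y:maxz [(64, 51.7), (68, 51.3), (72, 52.4), (76, 49.3), (80, 59.7), (84, 59.9), (96, 5.9), (100, 5.4), (104, 5.3)]
cap 39 [-108.032   56.424   66.13 ] [-83.652  79.487  77.143] [-95.672  69.139  69.617]
catch 86 [-112.706  -83.429   55.079  -78.837  -52.976   75.424]
panel/fin [-158.946  -18.326   66.918 -129.245   17.066   87.066]
```

>>> play_rows(
  plan=[
    [85.4,[-0.1,0.02,0],0.04],
    [85.4,[-0.2,0.0475,0.1],0.094],
    [85.4,[-0.3,0.0475,0.2],0.094],
    [85.4,[-0.4,0.0475,0.3],0.094],
    [85.4,[-0.45,0.0475,0.315],0.094],
    [85.4,[-0.47,0.0475,0.315],0.094],
    [85.4,[-0.47,0.0475,0.315],0.094],
    [85.4,[-0.47,0.0475,0.315],0.094],
  ],
)

```text
time_s: 11.0
eef_pos: [0.6329, -0.005, 0.1083]
eef_rot: [0.0, 0.705, 0.709, 0.0]
wrist_force: [-0.1, 0.5, 0.5]
opening: 1.003
grasp_force: 0.0
```

```bash
python3 st.py
```

```text
t 11.0 loc [-99.191  20.451 108.301] xdir -16.954302127067947 tilt -0.9999994787635809 F [-0.109  0.53   0.495] loc F -0.5383628398045903 0.05340612181618368 open 1.0025677916690785 0.0 q [-0.195  0.433  1.548  0.001  1.159 -0.201]
```

>>> play_rows(
  plan=[
    [85.4,[-0.03,0.009,0],0],
    [85.4,[-0.047,0.0144,0],0],
    [85.4,[-0.047,0.0144,0],0],
    [85.4,[-0.047,0.0144,0],0],
  ],
)

```text
time_s: 11.4
eef_pos: [0.6386, -0.024, 0.108]
eef_rot: [0.0, 0.705, 0.709, 0.0]
wrist_force: [0.3, -0.4, 0.0]
opening: 1.006
grasp_force: 0.0
```

```bash
python3 st.py
```

```text
t 11.4 loc [-79.411  20.231 107.961] xdir -16.925354514045452 tilt -0.9999998589106391 F [ 0.251 -0.361  0.017] loc F 0.4191428511571631 0.13238463311953397 open 1.0058379040906782 0.0 q [-0.223  0.446  1.531  0.     1.164 -0.229]
```

>>> play_rows(
  plan=[
    [85.4,[0,0,0.05],0],
    [85.4,[0,0,0.1],0],
    [85.4,[0,0,0.13],0],
    [85.4,[0,0,0.145],0],
    [85.4,[0,0,0.145],0],
  ],
)

```text
time_s: 11.9
eef_pos: [0.6379, -0.0237, 0.0487]
eef_rot: [-0.001, 0.705, 0.709, -0.0]
wrist_force: [-0.6, -1.0, -0.8]
opening: 0.999
grasp_force: 0.0
```

```bash
python3 st.py
```

```text
t 11.9 loc [-79.847  19.616  48.75 ] xdir -16.910154843761546 tilt -0.9999987672001567 F [-0.627 -1.003 -0.818] loc F 0.7719838723468572 -0.89614109766265 open 0.9994818268655695 0.0 q [-0.223  0.525  1.553  0.     1.065 -0.229]
```

>>> play_rows(
  plan=[
    [85.4,[0,0,0.008],0],
    [85.4,[0,0,0.017],0],
    [85.4,[0,0,0.017],0],
    [85.4,[0,0,0.017],0],
  ],
)

```text
time_s: 12.3
eef_pos: [0.6386, -0.0241, 0.043]
eef_rot: [0.0, 0.705, 0.709, 0.0]
wrist_force: [0.5, 0.5, 0.3]
opening: 1.001
grasp_force: 0.0
```

```bash
python3 st.py
```

```text
t 12.3 loc [-79.301  20.175  43.031] xdir -16.925268231292435 tilt -0.9999999354150922 F [0.484 0.494 0.257] loc F -0.32799791713338733 0.6088325848258893 open 1.0014414824940647 0.0 q [-0.223  0.534  1.554  0.     1.053 -0.229]
```

>>> play_rows(
  plan=[
    [85.4,[-0.003,-0.01,0],0],
    [85.4,[-0.006,-0.02,0],0],
    [85.4,[-0.009,-0.03,0],0],
    [85.4,[-0.012,-0.039,0],0],
    [85.4,[-0.0146,-0.0478,0],0],
    [85.4,[-0.0146,-0.0478,0],0],
  ],
)

```text
time_s: 12.9
eef_pos: [0.6187, -0.0303, 0.0428]
eef_rot: [-0.0, 0.705, 0.709, -0.0]
wrist_force: [0.9, -0.1, 0.3]
opening: 1.001
grasp_force: 0.3
```

Run:
```python
from st import *
st()
for c in("top","scene"):
    p=camera(c);save(p,c+"3.png");l=loc(cloud(p));i=p["image"].astype(int)
    b=(i[...,0]-i[...,1]>60)&(i[...,0]-i[...,2]>60)&(l[...,0]<0)&(l[...,0]>-200)&(abs(l[...,1])<100)&(l[...,2]>85)
    print(c,b.sum(),l[b].mean(0) if b.sum() else '')
a=cv2.imread("pics/scene3.png")[230:330,270:400];b=cv2.imread("pics/top3.png")[170:280,290:410]
cv2.imwrite("pics/c3.png",np.hstack([cv2.resize(a,(400,320)),cv2.resize(b,(350,320))]))
```

```text
t 12.9 loc [-79.293  -0.653  42.755] xdir -16.939775817451064 tilt -0.9999997684396187 F [ 0.901 -0.124  0.252] loc F 0.3859363447633663 0.8239506452524462 open 1.0011372580421143 0.3445699260919355 q [-0.24   0.499  1.608 -0.     1.035 -0.245]
top 0 
scene 0
```

View pics/c3.png

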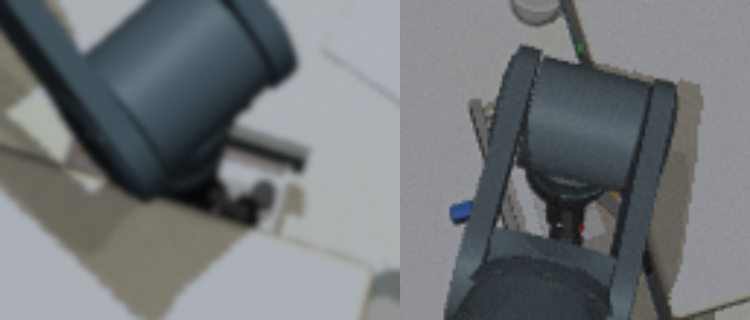

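>>> play_rows(
  plan=[
    [85.4,[0.006,-0.002,0],0],
    [85.4,[0.012,-0.004,0],0],
    [85.4,[0.018,-0.006,0],0],
    [85.4,[0.024,-0.0075,0],0],
    [85.4,[0.03,-0.009,0],0],
    [85.4,[0.03,-0.009,0],0],
  ],
)

```text
time_s: 13.6
eef_pos: [0.6153, -0.0175, 0.0426]
eef_rot: [-0.0, 0.705, 0.709, -0.0]
wrist_force: [-0.6, -2.3, -0.1]
opening: 1.002
grasp_force: 0.6
```

```bash
python3 st.py
```

```text
t 13.6 loc [-92.501  -0.044  42.592] xdir -16.899783631272925 tilt -0.9999997857196754 F [-0.612 -2.339 -0.122] loc F 2.0522431055496284 -1.278051266461304 open 1.001569404653226 0.5809040955500677 q [-0.221  0.493  1.619  0.     1.031 -0.227]
```

>>> play_rows(
  plan=[
    [85.4,[0,0,-0.1],0],
    [85.4,[0,0,-0.2],0],
    [85.4,[0,0,-0.3],0],
    [0,[0.1,-0.03,-0.4],-0.04],
    [0,[0.2,-0.06,-0.48],-0.094],
    [0,[0.3,-0.09,-0.48],-0.094],
    [0,[0.4,-0.12,-0.48],-0.094],
    [0,[0.468,-0.143,-0.48],-0.094],
    [0,[0.468,-0.143,-0.48],-0.094],
  ],
)

```text
time_s: 14.5
eef_pos: [0.5556, 0.173, 0.2349]
eef_rot: [-0.001, 0.591, 0.807, 0.001]
wrist_force: [0.2, -0.2, -0.3]
opening: 0.006
grasp_force: 0.0
```

Run:
```python
from st import *
st()
for c in("top","scene"):
    p=camera(c);save(p,c+"4.png");l=loc(cloud(p));i=p["image"].astype(int)
    b=(i[...,0]-i[...,1]>50)&(i[...,0]-i[...,2]>50)&(l[...,0]<0)&(l[...,0]>-200)&(abs(l[...,1])<100)&(l[...,2]>92)
    print(c,b.sum(),l[b].mean(0) if b.sum() else '')
    b=(l[...,0]<-70)&(l[...,0]>-125)&(l[...,1]<55)&(l[...,1]>-60)&(l[...,2]>57)&(l[...,2]<72)
    q=l[b]; print("bar pts",len(q),np.polyfit(q[:,1],q[:,0],1) if len(q)>5 else '')
a=cv2.imread("pics/scene4.png")[230:330,270:400];b=cv2.imread("pics/top4.png")[170:280,290:410]
cv2.imwrite("pics/c4.png",np.hstack([cv2.resize(a,(400,320)),cv2.resize(b,(350,320))]))
```

```text
t 14.5 loc [-292.078   -0.636  234.926] xdir 0.2884349515996547 tilt -0.9999980806778213 F [ 0.238 -0.171 -0.272] loc F 0.2336113836900014 0.17680112797969066 open 0.005562277812225275 0.0 q [ 0.097  0.193  1.585  0.002  1.364 -0.21 ]
top 9 [-91.367   6.678 102.328]
bar pts 170 [ -0.124 -91.246]
scene 12 [-90.87    5.728 102.167]
bar pts 234 [ -0.12  -91.393]
```

View pics/c4.png

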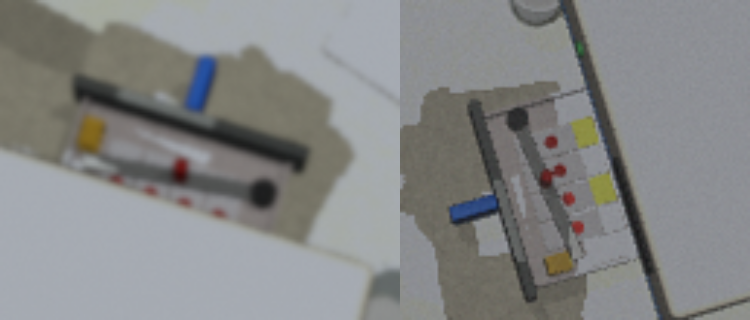

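>>> play_rows(
  plan=[
    [50,[-0.1,0.017,0],0],
    [50,[-0.2,0.017,0.05],0],
    [50,[-0.3,0.017,0.12],0],
    [50,[-0.4,0.017,0.2],0],
    [50,[-0.5025,0.017,0.26],0],
    [50,[-0.5025,0.017,0.26],0],
    [50,[-0.5025,0.017,0.32],0],
    [50,[-0.5025,0.017,0.4],0],
    [50,[-0.5025,0.017,0.41],0],
    [50,[-0.5025,0.017,0.41],0],
  ],
)

```text
time_s: 15.6
eef_pos: [0.6227, -0.0213, 0.0701]
eef_rot: [-0.001, 0.593, 0.805, -0.0]
wrist_force: [0.3, -0.0, 0.5]
opening: 0.588
grasp_force: 0.0
```

```bash
python3 st.py
```

```text
t 15.6 loc [-86.655   5.838  70.143] xdir -0.045492824907498175 tilt -0.9999970170621453 F [ 0.265 -0.048  0.504] loc F 0.12447669113237425 0.23918299508243657 open 0.5882135997122082 0.0 q [-0.224  0.467  1.589  0.     1.088 -0.525]
```

>>> play_rows(
  plan=[
    [50,[0.01,0,0],0],
    [5,[0.01,0,0],0],
    [5,[0.01,0,0],0],
    [5,[0.01,0,0],0],
    [5,[0.01,0,0],0],
    [5,[0.01,0,0],0],
    [5,[0.01,0,0],0],
  ],
)

```text
time_s: 16.3
eef_pos: [0.6221, -0.0176, 0.0721]
eef_rot: [0.0, 0.593, 0.805, -0.0]
wrist_force: [-5.2, -0.9, 6.9]
opening: 0.121
grasp_force: 58.5
```

```bash
python3 st.py
```

```text
t 16.3 loc [-90.364   6.339  72.135] xdir 0.021057830444391357 tilt -0.9999995427583663 F [-5.16  -0.937  6.911] loc F -0.635169215461085 -5.205370137763002 open 0.12065509368802743 58.548097014427185 q [-0.218  0.462  1.592 -0.001  1.088 -0.519]
```

Peg gripped. Next I'll pull it outward about 9–10 mm to the stop.

>>> play_rows(
  plan=[
    [5,[0.005,-0.001,0],0],
    [5,[0.01,-0.002,0],0],
    [5,[0.015,-0.002,0],0],
    [5,[0.02,-0.002,0],0],
    [5,[0.022,-0.002,0],0],
    [5,[0.022,-0.002,0],0],
  ],
)

```text
time_s: 16.9
eef_pos: [0.6192, -0.01, 0.0722]
eef_rot: [0.001, 0.593, 0.805, -0.001]
wrist_force: [-3.3, -2.1, 6.5]
opening: 0.116
grasp_force: 58.7
```

```bash
python3 st.py
```

```text
t 16.9 loc [-98.53    5.846  72.181] xdir 0.046506895047528474 tilt -0.9999982040293713 F [-3.349 -2.09   6.513] loc F 1.0031839370612177 -3.8183349010500276 open 0.11607000916200036 58.697256445884705 q [-0.207  0.455  1.601 -0.002  1.084 -0.508]
```

>>> play_rows(
  plan=[
    [5,[0.004,0,0],0],
    [5,[0.008,0,0],0],
    [5,[0.008,0,0],0],
  ],
)

```text
time_s: 17.2
eef_pos: [0.6189, -0.0091, 0.0722]
eef_rot: [0.002, 0.593, 0.805, -0.001]
wrist_force: [-1.8, -11.0, 3.5]
opening: 0.114
grasp_force: 58.5
```

```bash
python3 st.py
```

```text
t 17.2 loc [-99.46    5.868  72.229] xdir 0.04242445518087834 tilt -0.9999845960846788 F [ -1.822 -10.973   3.493] loc F 9.938785619713808 -4.994359968016598 open 0.11363352525298435 58.49700450897217 q [-0.204  0.454  1.603 -0.005  1.081 -0.503]
```

>>> play_rows(
  plan=[
    [5,[-0.004,0,0],0],
    [50,[-0.004,0,0],0],
    [50,[-0.004,0,0],0],
    [50,[-0.004,0,0],0],
    [50,[-0.004,0,-0.1],0],
    [50,[-0.004,0,-0.2],0],
    [50,[0.1,0,-0.3],0],
    [50,[0.2,0,-0.4],0],
    [50,[0.32,0,-0.4],0],
    [50,[0.45,0,-0.4],0],
  ],
)

```text
time_s: 18.2
eef_pos: [0.5686, 0.157, 0.2333]
eef_rot: [0.002, 0.594, 0.805, 0.002]
wrist_force: [0.9, -0.5, -0.5]
opening: 0.584
grasp_force: 0.0
```

Run:
```python
from st import *
st()
for c in("top","scene"):
    p=camera(c);save(p,c+"5.png");l=loc(cloud(p));i=p["image"].astype(int)
    b=(i[...,0]-i[...,1]>50)&(i[...,0]-i[...,2]>50)&(l[...,0]<0)&(l[...,0]>-200)&(abs(l[...,1])<100)&(l[...,2]>92)
    print(c,b.sum(),l[b].mean(0) if b.sum() else '')
    b=(l[...,0]<-75)&(l[...,0]>-122)&(l[...,1]<52)&(l[...,1]>-58)&(l[...,2]>57)&(l[...,2]<72)
    q=l[b]; print("bar pts",len(q),np.polyfit(q[:,1],q[:,0],1) if len(q)>5 else '')
    b=(l[...,0]<-125)&(l[...,0]>-210)&(abs(l[...,1])<8)&(l[...,2]>72)&(l[...,2]<90)
    print("fin end",np.percentile(l[b][:,0],3))
    b=(l[...,0]<-110)&(l[...,0]>-160)&(abs(l[...,1])<80)&(l[...,2]>72)&(l[...,2]<90)
    print("panel x",np.percentile(l[b][:,0],[3,50,97]))
    for n in("beaker","dish"):
        for m in masks_of(p,n)[:1]:
            q=l[m["mask"]];print(n,np.nanmedian(q,0),wor(*np.nanmedian(q,0)[:2]))
a=cv2.imread("pics/scene5.png")[230:330,270:400];b=cv2.imread("pics/top5.png")[170:280,290:410]
cv2.imwrite("pics/c5.png",np.hstack([cv2.resize(a,(400,320)),cv2.resize(b,(350,320))]))
```

```text
t 18.2 loc [-273.014    7.028  233.329] xdir -0.06337861308088577 tilt -0.9999875883621349 F [ 0.871 -0.503 -0.459] loc F 0.7390389871789984 0.6826099488088311 open 0.5841772441949262 0.0 q [ 0.068  0.208  1.571  0.     1.358 -0.232]
top 10 [-99.15    6.218 102.3  ]
bar pts 166 [  0.003 -99.386]
fin end -182.03344328060342
panel x [-155.902 -135.531 -129.235]
beaker [-43.906 199.172  43.111] [ 0.82  -0.005]
dish [ -66.139 -227.757   22.561] [ 0.406 -0.11 ]
scene 11 [-98.798   5.677 102.088]
bar pts 219 [  0.001 -99.827]
fin end -182.04043454541255
panel x [-154.655 -135.133 -129.964]
beaker [-54.236 194.28   33.583] [0.812 0.004]
dish [ -67.466 -231.125   22.297] [ 0.402 -0.11 ]
```

View pics/c5.png

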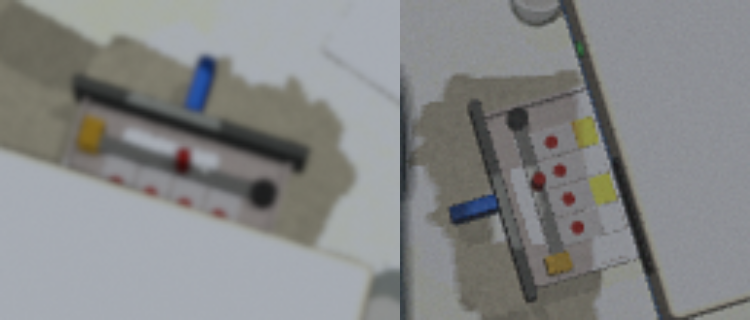

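The pictures show the bar lying straight across the slides with its end in the catch, at about 0.002 rad. The tray is still at its stop, and the beaker and dish have not moved.

>>> play_rows(
  plan=[
    [50,[0,0,0],0],
    [50,[0,0,0],0],
    [50,[0,0,0],0],
  ],
)

```text
time_s: 18.8
eef_pos: [0.5681, 0.1545, 0.2302]
eef_rot: [-0.0, 0.594, 0.805, -0.0]
wrist_force: [-0.2, 0.1, 0.6]
opening: 0.581
grasp_force: 0.0
```

```bash
python3 -c "
from bench import *
print(hand_in())"
```

```text
the job is handed in; nothing more can be done
None
```

I pulled the tray out to its stop and swung the clamp bar home in the yellow catch (about 0.002 rad off closed), then let go. The job was handed in at about 19 s of the 48 s limit; the hand-in returned no verdict. The beaker and dish measured unmoved, and I did not re-measure the flasks and boxes.

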